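Load the coupon tray into the drying rack

ROBOT

A 6-joint arm with a two-finger parallel gripper is mounted at the origin on the work surface. World frame = base frame: x ahead of the robot, y to its left, z up, the work surface at z = 0. Lengths are in mm, angles in rad, forces in N, time in s.
With the tool pointing down it reaches from about 275 to 1000 mm from the base axis. Payload 8.4 kg.
Tool frame: the origin (TCP) lies at the very end of the fingers, on their centre line; the grasp point (between the pads) lies 19 mm behind it; z points along the fingers, x is the direction in which the jaws open and shut, and the axes are right-handed (so a half turn about z gives the same grasp; the last joint's range is limited). The gripper opens to 85 mm and grips with 20 to 120 N. Pads are 22 mm wide; open, the fingers measure 114 mm over their backs; the gripper's body (76 mm by 85 mm) begins 54 mm behind the grasp point. The pads swing forward as they close: fully open they stand 13 mm farther back than shut.
Start: joints at [1.191, 0.353, 1.633, -0, 1.155, -0.002], TCP at [230.547, 580.927, 231.281] pointing down, gripper open.
Joint ranges: [-2.63, 2.63], [-0.92, 2.1], [0.06, 2.66], [-1.3, 4.44], [0, 2.69], [-3.02, 3.02]. Speed limits (rad/s): [2.22, 2.22, 2.79, 3.14, 3.14, 3.14].

INTERFACE

Orientations are given as [roll, pitch, yaw] about the fixed x, y, z axes, in that order (R = Rz(yaw) Ry(pitch) Rx(roll)).
In Python, from rig import sense, grab_frame, calibration, sign_off gives the robot as it stands.
- The arm moves only by the tool servo_tool, never from a script. Its argument "series" is one flat list of numbers, 4 for each row, row after row: the shift along the world's x, y, z in m, then the turn about the world's z in degrees. In form: [x, y, z, yaw, x, y, z, yaw, ...]. A call has 1 to 8 rows; each row shifts and turns the commanded pose from where the row before left it; what a row does not reach is not made up. A row lasts 1/12 s, in which the tool goes at most 41.7 mm and 7.16 degrees, less where a joint would pass 70% of its speed; a pose out of reach is approached as far as the arm can. A call is refused whole if a number of a shift passes 0.0417 or a number of a turn 7.16, either way. A call with a gripper value outside its range is refused whole. "gripper" is the finger opening in m, from 0 to 0.0854, set as the call begins (left out, the last holds). The fingers move at their own pace and stop on an object; "newtons" is the grip in N (left out, the last holds). Time passes only in rows, so rows that do not move let the fingers close. It gives the time, the measured TCP pose, the force and the opening at its end, in the units of the state.
- sense(): the state, without advancing time (a new reading comes with each control period).
- grab_frame(name): name is "side" or "top"; returns the picture (384x512x3 uint8, blue, green, red); there is no depth.
- calibration(name): a dict with "fx", "fy", "cx", "cy" (pixels), "distortion" ([k1, k2, p1, p2, k3] as OpenCV has them; the pictures are not rectified), "rvec" (rotation vector, rad) and "tvec" (3), from world to camera coordinates, as OpenCV has them. Camera axes: x right, y down, z forward; pixel columns grow to the right and rows downward; lengths in mm; the calibration is good to about 2 mm. A picture is of the moment at which its call begins. calibration takes no time and is no camera call.
- sign_off(): hands the job in, once; it reports no verdict.
The state is a dict: "clock": time; "qpos": joint angles; "qvel": joint speeds; "joint_efforts": joint torques, N m; "eef_pos": TCP position; "tcp_rot": TCP orientation; "contact_force": force on the tool from outside, world axes, zero at the start; "wrist_torque": the same for the moment, N m; "opening": opening from 0.0 (shut) to 1.0 (fully open).
Only numpy, scipy, OpenCV 4.12 (cv2) and the standard library are available. Lean on these libraries where they do the work, as an engineer would, in place of code of your own. Each camera call takes 0.05 s, during which the arm holds its last target. There are 200 camera calls.

TASK

Take the perforated tray with its rinsed coupons by the tab and slide it into the drying rack on the lowest pair of runners that clears the drip vessel standing in it: set its leading edge down on the runners by feel, slide it in gently, and press it home against the rubber buffers until both orange catches drop behind it, then let go. Keep the coupons on the tray, never force the tray against the rack (20 N at the most) or knock the rack with the robot, and leave the three vessels where they stand.

Things in the scene. Friction and masses are not known exactly. Their poses are not given: they have to be found in the camera images.
- tray_tab (a point): Perforated aluminium drying tray, a sheet 170 long x 200 wide x 4 mm, about 0.26 kg, flat on the bench. Grip it from above by the upright tab at its outer edge (4 mm thick, 80 wide, top 48 mm above the underside). Point: on the tab, mid-thickness, mid-width, 30 mm above the underside. x: level, from tab to leading edge; y: across the tray; z: up. The outer edge is 2 mm behind the point.
- tray_lead (a point): Middle of the tray's leading edge, at its underside: 168 mm ahead of the tab point, 30 mm below it. This edge enters the rack first. Axes as for the tab. The tray's two sides (y = +-100 mm) are bare sheet for 14 mm inwards, to ride on the runners, then comes a bead 6 mm high. Held by the tab it may droop a little. A push of 8 to 12 N at the tab brings it home; the limit of 20 N counts all contact forces between tray and rack together.
- rack: Fixed drying rack of aluminium extrusion, 250 wide x 290 deep x 289 mm high (runners stand out further in front), open in front and on top. Origin on the bench, mid-width; x level into the rack (the way the tray slides), y left, z up. Three pairs of steel runners: ledges 16 mm wide, inner edges at y = +-88 mm, side walls with 3.5 mm play either side of the tray and a flared mouth, anti-tilt lips 7 mm above the ledges.
- home_low (a point): Nominal place of the tab point when the tray is home on the lowest runners (x = -83 mm in the rack, nominal ledge tops at 85 mm, point 30 mm above them). Every pair is clamped by hand: the pair as a whole sits up to 8 mm higher or lower, and up to 12 mm further in or out along the rack's x, than nominal, always level and straight. The true height and depth must be felt.
- home_mid (a point): As home_low, for the middle runners (nominal ledge tops at 150 mm). Along every pair, nominal rack x: ledges begin at -161 mm; the catches' sloping noses hang over them from -115 mm (10 mm above the ledge) to -85 mm (1 mm above); lips begin at -60 mm. Set down with its leading edge near x = -139 mm, the tray meets bare ledge only.
- home_high (a point): As home_low, for the top runners (nominal ledge tops at 215 mm). On every pair the leading edge lifts the catches with a push of 2 to 5 N, sliding on takes about as much. Two rubber buffers at the end meet the tray about 1.2 mm before home and give way 1 mm per 6 N in all, for up to 6 mm; pressed home, the catches drop and hold the tray against the buffers.
- dish_rim (a point): Low white ceramic dish, open on top, 45 mm high, rim 84 mm across, loose, standing on the bench. The point is the centre of its rim. One of dish, beaker and jug stands in the rack under the runners as the drip vessel, the other two on the open bench; leave all of them where they are.
- beaker_rim (a point): White plastic beaker, open on top, 110 mm high, rim 84 mm across, loose, standing on the bench. The point is the centre of its rim. One of dish, beaker and jug stands in the rack under the runners as the drip vessel, the other two on the open bench; leave all of them where they are.
- jug_rim (a point): Tall pale blue-grey jug, open on top, 175 mm high, rim 88 mm across, loose, standing on the bench. The point is the centre of its rim. One of dish, beaker and jug stands in the rack under the runners as the drip vessel, the other two on the open bench; leave all of them where they are.
- coupon_a_mid (a point): Loose rinsed copper-coloured metal coupon, 60 x 40 x 5 mm, 35 g, lying on the left (+y) half of the tray; the point is its centre.
- coupon_b_mid (a point): Loose rinsed copper-coloured metal coupon, 60 x 40 x 5 mm, 35 g, lying on the right (-y) half of the tray; the point is its centre.
- low_catch_l (a joint): Lift of the orange spring catch on the left (+y) runner of the pair nominally 85 mm high: 0 down at rest, about 0.003 m while it rides on the tray, 0 again once it has dropped behind the tray's outer edge.
- low_catch_r (a joint): Lift of the orange spring catch on the right (-y) runner of the pair nominally 85 mm high: 0 down at rest, about 0.003 m while it rides on the tray, 0 again once it has dropped behind the tray's outer edge.
- mid_catch_l (a joint): Lift of the orange spring catch on the left (+y) runner of the pair nominally 150 mm high: 0 down at rest, about 0.003 m while it rides on the tray, 0 again once it has dropped behind the tray's outer edge.
- mid_catch_r (a joint): Lift of the orange spring catch on the right (-y) runner of the pair nominally 150 mm high: 0 down at rest, about 0.003 m while it rides on the tray, 0 again once it has dropped behind the tray's outer edge.
- high_catch_l (a joint): Lift of the orange spring catch on the left (+y) runner of the pair nominally 215 mm high: 0 down at rest, about 0.003 m while it rides on the tray, 0 again once it has dropped behind the tray's outer edge.
- high_catch_r (a joint): Lift of the orange spring catch on the right (-y) runner of the pair nominally 215 mm high: 0 down at rest, about 0.003 m while it rides on the tray, 0 again once it has dropped behind the tray's outer edge.
Mind the look-alikes: they are no part of the job. Leave any green or red look-alike of the part that bears coupon_b_mid alone.

How it is judged:
By the outcome, as a careful person would: the job done as asked, in the order asked, and still so for the second after the job is handed in, with the robot touching nothing.
It also fails if it takes over 66 s, if anything falls off the work surface, if the arm or the gripper's body presses on something with over 40 N, if the wrist force passes 120 N, or if a joint passes its speed limit or range.

## Working session

There is one attempt and no reset: what is moved stays moved. The work goes in short steps, Python scripts to look and compute and a tool call to move; the robot and the scene stay as the last step left them, time stands still between calls to the robot, and variables do not carry over. Pictures are saved under pics/ and viewed, about 8 in all and at most 12, crops included, and the job is handed in when it is done.

Besides the shell and the picture viewer there is one more tool, called after ">>>" by a JSON object that holds its "name" and its "arguments". servo_tool: Moves the arm, as the interface text tells. Its arguments: {"type":"object","properties":{"series":{"type":"array"},"gripper":{"type":"number"},"newtons":{"type":"number"}},"required":["series"]}

```bash
mkdir -p pics; python3 - <<'E'
from rig import *
import cv2
for n in("side","top"):
    f=grab_frame(n); cv2.imwrite(f"pics/{n}0.png",f); print(n,calibration(n))
s=sense(); print(s)
E
```

```text
side {'fx': 426.6266843973238, 'fy': 426.6266843973238, 'cx': 251.93466272771903, 'cy': 189.69149603871074, 'distortion': array([0.0221762, 0.       , 0.       , 0.       , 0.       ]), 'rvec': array([ 2.26664055, -0.26981085,  0.14642635]), 'tvec': array([-532.24288027,  260.18785185, 1412.68023663])}
top {'fx': 407.8369902403105, 'fy': 407.8369902403105, 'cx': 257.53957836258803, 'cy': 187.858121702948, 'distortion': array([0.02110551, 0.        , 0.        , 0.        , 0.        ]), 'rvec': array([ 2.035045  , -2.19020872,  0.24337397]), 'tvec': array([ 112.02929832,  606.43926307, 1221.57687886])}
{'clock': 0.1, 'qpos': array([ 1.19061612e+00,  3.53576259e-01,  1.63405045e+00,  3.41901507e-05,
        1.15520582e+00, -2.37814928e-03]), 'qvel': array([-0.00032823, -0.00051104, -0.00240887,  0.00128722,  0.00123109,
       -0.00162738]), 'joint_efforts': array([-6.00999647e-05, -6.06354189e+01, -3.42816210e+01, -2.56600595e-05,
        3.89837383e-03,  2.16051416e-05]), 'eef_pos': array([230.36912726, 580.53908412, 230.64238567]), 'tcp_rot': array([-3.14155844e+00,  1.23979423e-03,  1.19298047e+00]), 'contact_force': array([-0.81484363,  0.26892106,  0.79296709]), 'wrist_torque': array([-0.0073378 ,  0.04770705,  0.06608822]), 'opening': 1.0006653573214437}
```

View pics/side0.png

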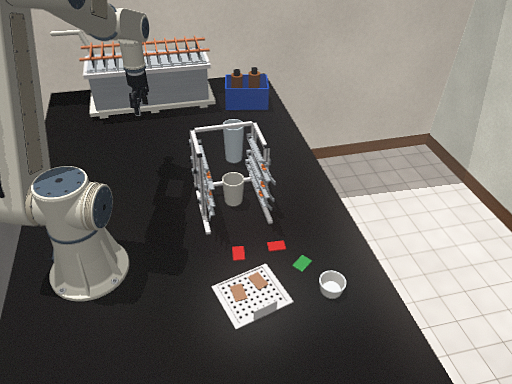

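View pics/top0.png

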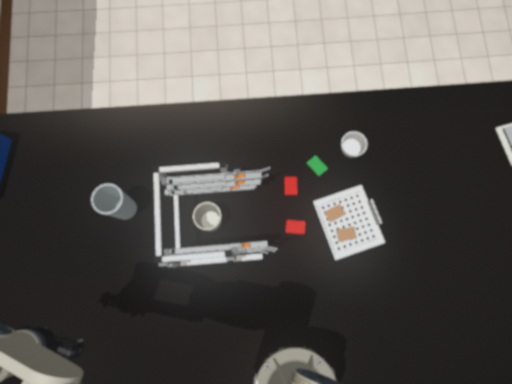

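The beaker stands in the rack (side ~(233,188)), the jug is behind it, and the dish is on the bench. That makes it the middle runners. The tray is at top ~(350,222), with its tab at (376,211).

```bash
cat > h.py <<'E'
import numpy as np, cv2
from rig import *
def cam(n):
    c=calibration(n); K=np.array([[c['fx'],0,c['cx']],[0,c['fy'],c['cy']],[0,0,1]]); R=cv2.Rodrigues(c['rvec'])[0]
    return K,c['distortion'],R,np.array(c['tvec']),c['rvec']
def ray(n,p):
    K,d,R,t,_=cam(n); u=cv2.undistortPoints(np.array(p,float).reshape(-1,1,2),K,d).reshape(-1,2)
    return -R.T@t,(np.c_[u,np.ones(len(u))]@R)
def onz(n,p,z):
    o,d=ray(n,p); return o+d*((z-o[2])/d[:,2])[:,None]
def proj(n,P):
    K,d,R,t,r=cam(n); return cv2.projectPoints(np.array(P,float).reshape(-1,1,3),r,t,K,d)[0].reshape(-1,2)
E
python3 - <<'E'
from h import *
t=cv2.imread('pics/top0.png'); s=cv2.imread('pics/side0.png')
cv2.imwrite('pics/toprack.png',cv2.resize(t[150:275,140:285],(800,690*1),interpolation=cv2.INTER_CUBIC)[:600])
cv2.imwrite('pics/siderack.png',cv2.resize(s[115:240,180:285],None,fx=4.8,fy=4.8,interpolation=cv2.INTER_CUBIC))
# tray
for n,im,roi in(("top",t,(300,175,95,95)),("side",s,(205,258,95,75))):
    x,y,w,h=roi; g=im[y:y+h,x:x+w]; m=(g.max(2)>110).astype(np.uint8)
    m=cv2.morphologyEx(m,cv2.MORPH_CLOSE,np.ones((5,5)))
    c=max(cv2.findContours(m,0,2)[0],key=cv2.contourArea)+np.array([x,y])
    ap=cv2.approxPolyDP(c,5,True).reshape(-1,2); print(n,ap.tolist()); print(onz(n,ap,4).round(0).tolist())
    hsv=cv2.cvtColor(g,cv2.COLOR_BGR2HSV); mm=((hsv[...,1]>80)&(hsv[...,0]<25)).astype(np.uint8)
    for q in cv2.findContours(mm,0,2)[0]:
        if cv2.contourArea(q)>20:
            r=cv2.minAreaRect(q+np.array([x,y])); print('coupon',r,onz(n,[r[0]],9).round(0))
E
```

```text
top [[360, 184], [313, 201], [335, 260], [385, 241], [374, 202]]
[[615.0, -274.0, 4.0], [569.0, -113.0, 4.0], [374.0, -163.0, 4.0], [422.0, -330.0, 4.0], [551.0, -312.0, 4.0]]
coupon ((346.0946044921875, 233.56756591796875), (9.699540138244629, 15.45350456237793), 80.53767395019531) [[ 454. -207.    9.]]
coupon ((303.0, 227.0), (16.0, 6.0), 90.0) [[486. -71.   9.]]
coupon ((334.4000244140625, 212.80003356933594), (8.9442720413208, 16.099689483642578), 63.43495178222656) [[ 524. -177.    9.]]
side [[265, 263], [211, 286], [235, 328], [293, 301]]
[[566.0, -113.0, 4.0], [373.0, -164.0, 4.0], [416.0, -328.0, 4.0], [610.0, -278.0, 4.0]]
coupon ((238.01724243164062, 291.7930908203125), (17.455360412597656, 12.441588401794434), 68.19859313964844) [[ 451. -209.    9.]]
coupon ((257.8780517578125, 280.0975646972656), (17.4914608001709, 11.556859970092773), 51.34019470214844) [[ 523. -180.    9.]]
coupon ((239.0, 259.0), (2.0, 12.0), 90.0) [[483. -80.   9.]]
```

View pics/toprack.png

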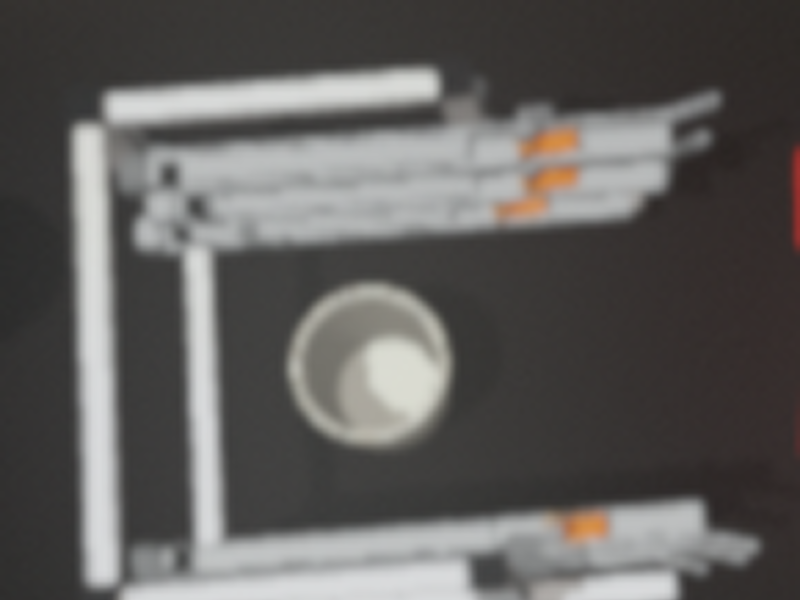

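View pics/siderack.png

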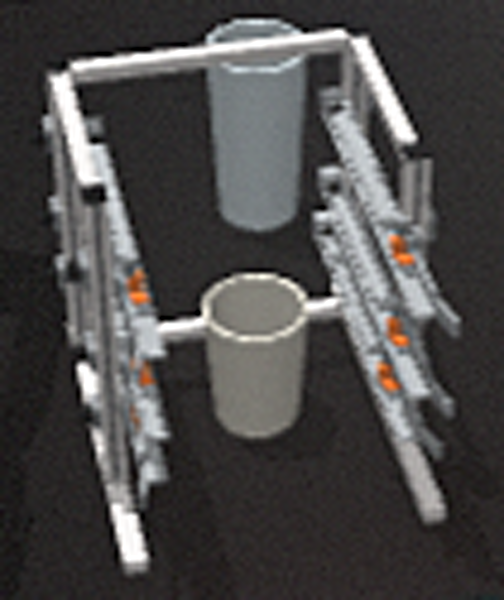

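```bash
python3 - <<'E'
from h import *
def orange(n,roi):
    im=cv2.imread(f'pics/{n}0.png'); x,y,w,h=roi; g=cv2.cvtColor(im[y:y+h,x:x+w],cv2.COLOR_BGR2HSV)
    m=((g[...,1]>110)&(g[...,2]>90)&(g[...,0]<20)).astype(np.uint8)
    k,_,st,c=cv2.connectedComponentsWithStats(m)
    return [(c[i]+[x,y]).round(1).tolist()+[int(st[i,4])] for i in range(1,k)]
T=orange('top',(140,150,135,125)); S=orange('side',(180,115,105,125)); print(T);print(S)
def tri(p,q):
    o1,d1=ray('top',[p]);o2,d2=ray('side',[q]);d1=d1[0];d2=d2[0]
    a=np.linalg.lstsq(np.c_[d1,-d2],o2-o1,rcond=None)[0]; A=o1+a[0]*d1;B=o2+a[1]*d2
    return ((A+B)/2).round(1),np.linalg.norm(A-B).round(1)
for p in T:
    for q in S:
        r=tri(p[:2],q[:2])
        if r[1]<12: print(p,q,r)
tp=lambda x,y:(140+x/5.517,150+y/5.52)
sp=lambda x,y:(180+x/4.8,115+y/4.8)
print('backbar top z289',onz('top',[tp(75,125),tp(88,585),tp(104,125),tp(118,585)],285).round(0))
print('rails outer top',onz('top',[tp(105,95),tp(440,70),tp(440,97),tp(106,122)],285).round(0))
print('base front L,R z15',onz('side',[sp(135,545),sp(430,495)],20).round(0))
print('side back bar ends, front top corners',onz('side',[sp(62,72),sp(350,38),sp(92,190),sp(410,145)],289).round(0))
print('beaker', onz('top',[tp(370,365)],110).round(0), onz('side',[sp(254,307)],110).round(0))
print('dish/jug',onz('top',[(354,144)],45).round(0),onz('top',[(107,198)],175).round(0))
E
```

```text
[[239.2, 175.5, 27], [239.5, 182.2, 21], [235.4, 186.7, 7], [245.8, 244.6, 24]]
[[263.1, 166.7, 18], [208.3, 174.6, 18], [262.2, 183.8, 17], [209.9, 192.6, 10], [260.3, 193.1, 16], [208.0, 202.0, 1]]
[239.2, 175.5, 27] [263.1, 166.7, 18] (array([614.8, 118.9, 230.1]), np.float64(1.5))
[239.5, 182.2, 21] [262.2, 183.8, 17] (array([614.5, 121. , 151.8]), np.float64(1.0))
[235.4, 186.7, 7] [260.3, 193.1, 16] (array([613.8, 135.8,  95.7]), np.float64(2.4))
[245.8, 244.6, 24] [208.3, 174.6, 18] (array([423.9, 113.5, 233.3]), np.float64(2.4))
[245.8, 244.6, 24] [209.9, 192.6, 10] (array([428. , 115. , 152.1]), np.float64(7.1))
backbar top z289 [[626. 340. 285.]
 [410. 339. 285.]
 [625. 327. 285.]
 [409. 325. 285.]]
rails outer top [[639. 326. 285.]
 [640. 167. 285.]
 [627. 167. 285.]
 [626. 326. 285.]]
base front L,R z15 [[405.  74.  20.]
 [634.  75.  20.]]
side back bar ends, front top corners [[403. 309. 289.]
 [625. 309. 289.]
 [402. 156. 289.]
 [631. 160. 289.]]
beaker [[528. 225. 110.]] [[528. 221. 110.]]
dish/jug [[ 741. -260.   45.]] [[591. 500. 175.]]
```

```bash
python3 - <<'E'
from h import *
t=cv2.imread('pics/top0.png'); g=cv2.cvtColor(t,cv2.COLOR_BGR2GRAY).astype(float)
def edges(p,v0):
    o=[]
    for i in range(len(p)-1):
        if (p[i]-v0)*(p[i+1]-v0)<0:o.append(round(i+(v0-p[i])/(p[i+1]-p[i]),1))
    return o
for c in (170,185,200,210):
    e=[155+v for v in edges(g[155:275,c],140)]
    print(c,e,[ (round(v[0]),round(v[1])) for v in onz('top',[(c,q) for q in e],289)][:2],[ (round(v[0]),round(v[1])) for v in onz('top',[(c,q) for q in e],289)][-2:])
for r in (200,215,230,240):
    e=[145+v for v in edges(g[r,145:195],140)]
    print(r,e,onz('top',[(q,r) for q in e[:2]],289).round(0).tolist(),onz('top',[(q,r) for q in e[2:]],15).round(0).tolist())
a=cv2.resize(t[160:210,215:280],None,fx=8,fy=8,interpolation=cv2.INTER_CUBIC);b=cv2.resize(t[232:272,215:280],None,fx=8,fy=8,interpolation=cv2.INTER_CUBIC)[:200+100]
s=cv2.imread('pics/side0.png');c=cv2.resize(s[150:240,190:220],None,fx=6.6,fy=6.6,interpolation=cv2.INTER_CUBIC)[:600]
L=np.vstack([a[:300],b[:300]]); R=np.zeros((600,c.shape[1],3),np.uint8);R[:c.shape[0]]=c[:600]
L=np.hstack([cv2.convertScaleAbs(L,alpha=1.4,beta=10),R]); cv2.imwrite('pics/z.png',L); print(L.shape)
E
```

```text
170 [np.float64(165.6), np.float64(171.5), np.float64(176.7), np.float64(178.8), np.float64(194.5), np.float64(249.5), np.float64(252.6), np.float64(253.8), np.float64(261.5), np.float64(263.9), np.float64(265.4)] [(640, 296), (624, 297)] [(387, 304), (384, 304)]
185 [np.float64(164.4), np.float64(170.3), np.float64(175.6), np.float64(191.7), np.float64(247.4), np.float64(264.7)] [(641, 257), (625, 258)] [(425, 265), (382, 267)]
200 [np.float64(163.1), np.float64(169.2), np.float64(174.6), np.float64(192.6), np.float64(203.2), np.float64(206.4), np.float64(225.5), np.float64(228.2), np.float64(246.2), np.float64(264.1)] [(642, 218), (625, 219)] [(425, 227), (381, 229)]
210 [np.float64(162.4), np.float64(168.4), np.float64(173.6), np.float64(192.0), np.float64(201.7), np.float64(205.4), np.float64(209.2), np.float64(229.7), np.float64(245.3), np.float64(263.3)] [(642, 192), (625, 193)] [(426, 202), (381, 204)]
200 [np.float64(153.6), np.float64(159.5), np.float64(173.1), np.float64(178.1)] [[552.0, 341.0, 289.0], [551.0, 326.0, 289.0]] [[604.0, 343.0, 15.0], [602.0, 327.0, 15.0]]
215 [np.float64(153.9), np.float64(173.7), np.float64(178.7), np.float64(192.1)] [[513.0, 341.0, 289.0], [509.0, 291.0, 289.0]] [[553.0, 327.0, 15.0], [550.0, 284.0, 15.0]]
230 [np.float64(154.4), np.float64(160.4), np.float64(174.3), np.float64(179.2)] [[474.0, 340.0, 289.0], [473.0, 325.0, 289.0]] [[506.0, 342.0, 15.0], [504.0, 327.0, 15.0]]
240 [np.float64(154.7), np.float64(160.7), np.float64(174.7), np.float64(179.6)] [[449.0, 340.0, 289.0], [448.0, 325.0, 289.0]] [[474.0, 342.0, 15.0], [472.0, 326.0, 15.0]]
(600, 718, 3)
```

View pics/z.png

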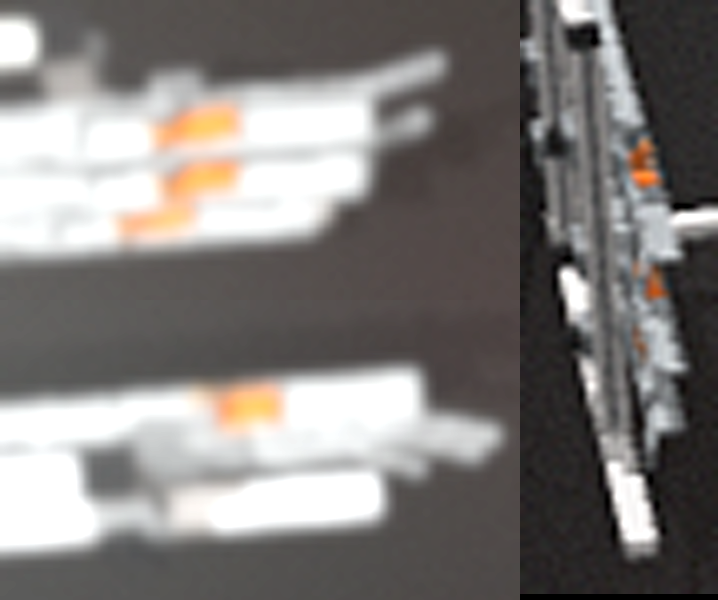

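```bash
python3 - <<'E'
from h import *
f=lambda n,p,z:print(onz(n,p,z).round(1).tolist())
print('ledge fronts R high,mid,low; L high')
for p,z in (((261.9,175),223),((261,181.9),150),((255.6,187.3),87),((267.5,243.3),223)): f('top',[p],z)
print('L high inner edge');f('top',[(185,247.4),(200,246.2),(210,245.3)],223)
print('R low inner edge');f('top',[(185,191.7),(200,192.6),(210,192)],88)
print('base rail front L');f('top',[(263.1,256.4)],15)
t=cv2.imread('pics/top0.png'); g=cv2.cvtColor(t,cv2.COLOR_BGR2GRAY)
for c in (185,195,225,235,245): print(c,g[184:199,c].tolist(),g[240:268,c].tolist())
E
```

```text
ledge fronts R high,mid,low; L high
[[614.2, 56.0, 223.0]]
[[611.8, 57.6, 150.0]]
[[610.5, 73.6, 87.0]]
[[425.1, 55.4, 223.0]]
L high inner edge
[[430.5, 275.9, 223.0], [430.7, 235.9, 223.0], [431.1, 209.2, 223.0]]
R low inner edge
[[612.2, 291.9, 88.0], [606.0, 246.0, 88.0], [605.7, 215.2, 88.0]]
base rail front L
[[401.3, 65.0, 15.0]]
185 [164, 175, 185, 183, 172, 161, 152, 144, 138, 129, 108, 80, 66, 62, 64] [64, 64, 63, 64, 64, 66, 80, 122, 165, 187, 194, 189, 173, 161, 175, 200, 214, 217, 213, 201, 184, 175, 174, 172, 159, 130, 89, 64]
195 [175, 185, 184, 176, 171, 172, 176, 178, 172, 145, 102, 69, 61, 61, 60] [63, 62, 61, 62, 63, 77, 118, 160, 184, 192, 189, 174, 162, 176, 200, 214, 218, 216, 212, 213, 217, 218, 217, 206, 176, 120, 73, 60]
225 [177, 171, 163, 162, 173, 178, 165, 131, 88, 63, 59, 60, 59, 60, 60] [56, 56, 60, 86, 133, 170, 187, 191, 184, 161, 127, 109, 112, 119, 126, 130, 148, 178, 198, 203, 199, 178, 135, 86, 62, 58, 58, 56]
235 [149, 153, 155, 155, 160, 159, 136, 93, 63, 57, 57, 56, 57, 57, 57] [52, 57, 84, 131, 168, 180, 169, 151, 143, 139, 135, 133, 129, 121, 112, 108, 110, 113, 122, 131, 126, 105, 77, 58, 52, 52, 54, 55]
245 [172, 166, 173, 181, 175, 145, 98, 62, 55, 53, 54, 53, 54, 54, 53] [52, 71, 105, 135, 148, 152, 157, 162, 159, 152, 147, 141, 126, 107, 125, 163, 189, 206, 210, 198, 161, 105, 63, 54, 53, 52, 53, 52]
```

The mid pair's ledges start at world y≈58, its catch noses at ≈104, and the rack centre is x≈518 with yaw ≈90.5°. Next I move above the tab, keeping clear of the rack on the robot side.

>>> {"name": "servo_tool", "arguments": {"series": [0.009,-0.035,0.005,-6,0.009,-0.035,0.005,-6,0.009,-0.035,0.005,-6,0.009,-0.035,0.005,-6,0.009,-0.035,0.005,-6,0.009,-0.035,0.005,-6,0.009,-0.035,0.005,-6,0.009,-0.035,0.005,-6], "gripper": 0.04, "newtons": 100}}

```text
clock: 0.77
eef_pos: [302.4, 299.1, 271.2]
tcp_rot: [3.141, 0.0, 0.351]
contact_force: [1.0, 0.5, 0.0]
opening: 0.467
```

>>> {"name": "servo_tool", "arguments": {"series": [0,-0.0375,0,-6,0,-0.0375,0,-6,0,-0.0375,0,-6,0,-0.0375,0,-6,0,-0.0375,0,-6,0,-0.0375,0,-6,0,-0.0375,0,-6,0,-0.0375,0,-6]}}

```text
clock: 1.43
eef_pos: [301.8, -0.6, 271.4]
tcp_rot: [-3.141, -0.001, -0.487]
contact_force: [1.3, -0.6, -0.3]
opening: 0.468
```

>>> {"name": "servo_tool", "arguments": {"series": [0.0265,-0.0375,-0.015,-6,0.0265,-0.0375,-0.015,-6,0.0265,-0.0375,-0.015,-6,0.0265,-0.0375,-0.015,-6,0.0265,-0.0375,-0.015,-6,0.0265,-0.0375,-0.015,-6,0.0265,-0.0375,-0.015,-6,0.0265,-0.0375,-0.015,-6]}}

```text
clock: 2.1
eef_pos: [485.9, -259.7, 166.5]
tcp_rot: [3.141, 0.001, -1.326]
contact_force: [0.6, 0.3, 0.3]
opening: 0.467
```

```bash
python3 - <<'E'
from h import *
print({k:np.round(v,3).tolist() for k,v in sense().items() if k in('clock','qpos','eef_pos','tcp_rot','contact_force','opening')})
t=grab_frame('top');s=grab_frame('side');cv2.imwrite('pics/t1.png',t);cv2.imwrite('pics/s1.png',s)
a=cv2.resize(t[170:270,300:400],(400,400),interpolation=cv2.INTER_CUBIC);b=cv2.resize(s[240:340,205:305],(400,400),interpolation=cv2.INTER_CUBIC)
cv2.imwrite('pics/c1.png',np.hstack([a,b]))
E
```

```text
{'clock': 2.1, 'qpos': [-0.494, 0.312, 1.853, 0.0, 0.977, 0.832], 'eef_pos': [485.906, -259.658, 166.516], 'tcp_rot': [3.141, 0.001, -1.326], 'contact_force': [0.572, 0.331, 0.307], 'opening': 0.467}
```

View pics/c1.png

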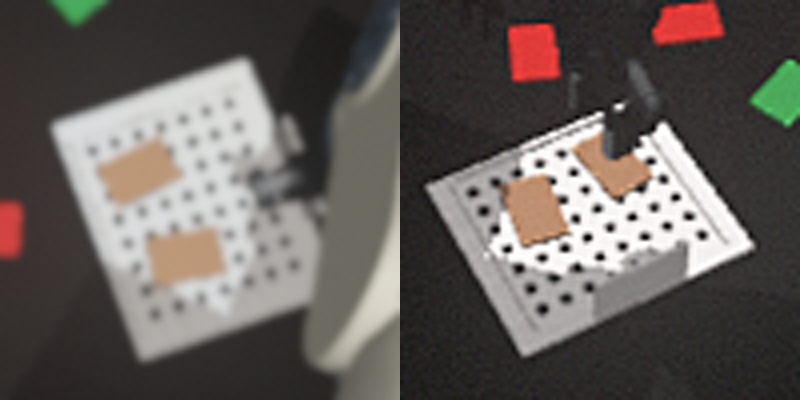

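```bash
python3 - <<'E'
from h import *
a=onz('side',[(253.3,311.5),(277,300.5)],48);print(a.round(1),a.mean(0).round(1),np.linalg.norm(a[1]-a[0]))
b=onz('top',[(371,201),(380.5,221)],48);print(b.round(1),b.mean(0))
from math import *
d=a[1]-a[0];print(degrees(atan2(d[1],d[0])))
E
```

```text
[[ 473.5 -314.3   48. ]
 [ 551.4 -294.1   48. ]] [ 512.5 -304.2   48. ] 80.46147943021379
[[ 548.  -289.4   48. ]
 [ 482.4 -310.6   48. ]] [ 515.18578623 -300.03008498   48.        ]
14.54704689648749
```

>>> {"name": "servo_tool", "arguments": {"series": [0.014,-0.021,0,0.3,0.014,-0.021,0,0.3,0,0,-0.03,0,0,0,-0.03,0,0,0,-0.03,0,0,0,-0.03,0,0,0,-0.02,0,0,0,-0.01,0]}}

```text
clock: 2.87
eef_pos: [511.5, -298.5, 14.9]
tcp_rot: [3.138, 0.003, -1.309]
contact_force: [0.2, 0.2, -0.4]
opening: 0.471
```

```bash
python3 - <<'E'
from h import *
print({k:np.round(v,3).tolist() for k,v in sense().items() if k in('clock','qpos','eef_pos','tcp_rot','contact_force','opening')})
t=grab_frame('top');s=grab_frame('side');cv2.imwrite('pics/t2.png',t);cv2.imwrite('pics/s2.png',s)
cv2.imwrite('pics/c2.png',cv2.resize(s[240:340,205:305],(500,500),interpolation=cv2.INTER_CUBIC))
E
```

```text
{'clock': 2.867, 'qpos': [-0.531, 0.583, 1.841, 0.0, 0.723, 0.778], 'eef_pos': [511.456, -298.476, 14.913], 'tcp_rot': [3.138, 0.003, -1.309], 'contact_force': [0.216, 0.202, -0.394], 'opening': 0.471}
```

View pics/c2.png

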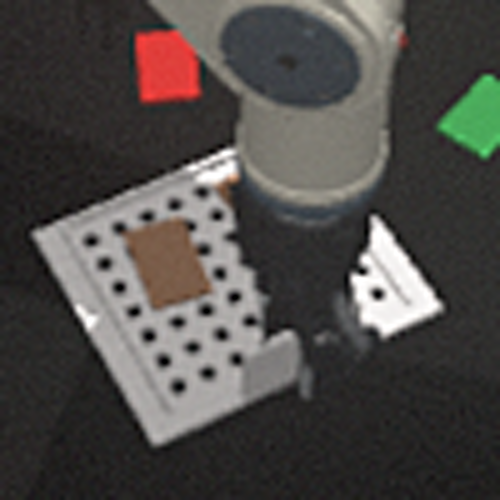

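>>> {"name": "servo_tool", "arguments": {"series": [0.002,-0.003,-0.003,0,0,0,0,0]}}

```text
clock: 3.13
eef_pos: [516.7, -303.7, 16.0]
tcp_rot: [-3.14, -0.002, -1.31]
contact_force: [1.0, -0.2, 0.1]
opening: 0.466
```

>>> {"name": "servo_tool", "arguments": {"series": [0,0,0,0,0,0,0,0,0,0,0,0,0,0,0,0,0,0,0,0,0,0,0,0,0,0,0,0,0,0,0,0], "gripper": 0, "newtons": 100}}

```text
clock: 3.8
eef_pos: [515.8, -302.9, 15.9]
tcp_rot: [-3.141, -0.001, -1.31]
contact_force: [-0.9, 0.4, 6.6]
opening: 0.031
```

>>> {"name": "servo_tool", "arguments": {"series": [0,0,0.002,0,0,0,0.004,0,0,0,0.006,0,0,0,0.008,0,0,0,0.008,0,0,0,0.006,0,0,0,0.004,0,0,0,0.002,0]}}

```text
clock: 4.47
eef_pos: [515.8, -303.1, 55.8]
tcp_rot: [-3.141, -0.001, -1.31]
contact_force: [-0.3, 0.8, -4.0]
opening: 0.028
```

>>> {"name": "servo_tool", "arguments": {"series": [0,0,0,0,0,0,0,0,0,0,0,0]}}

```text
clock: 4.72
eef_pos: [515.1, -302.7, 54.4]
tcp_rot: [3.141, 0.0, -1.31]
contact_force: [-0.4, 0.3, -3.3]
opening: 0.029
```

```bash
python3 - <<'E'
from h import *
print({k:np.round(v,3).tolist() for k,v in sense().items() if k in('clock','eef_pos','tcp_rot','contact_force','wrist_torque','opening')})
s=grab_frame('side');t=grab_frame('top');cv2.imwrite('pics/s3.png',s);cv2.imwrite('pics/t3.png',t)
cv2.imwrite('pics/c3.png',np.hstack([cv2.resize(t[150:270,290:410],(400,400),interpolation=cv2.INTER_CUBIC),cv2.resize(s[230:330,205:305],(400,400),interpolation=cv2.INTER_CUBIC)]))
E
```

```text
{'clock': 4.717, 'eef_pos': [515.119, -302.685, 54.437], 'tcp_rot': [3.141, 0.0, -1.31], 'contact_force': [-0.415, 0.345, -3.291], 'wrist_torque': [-0.288, -0.098, 0.046], 'opening': 0.029}
```

View pics/c3.png

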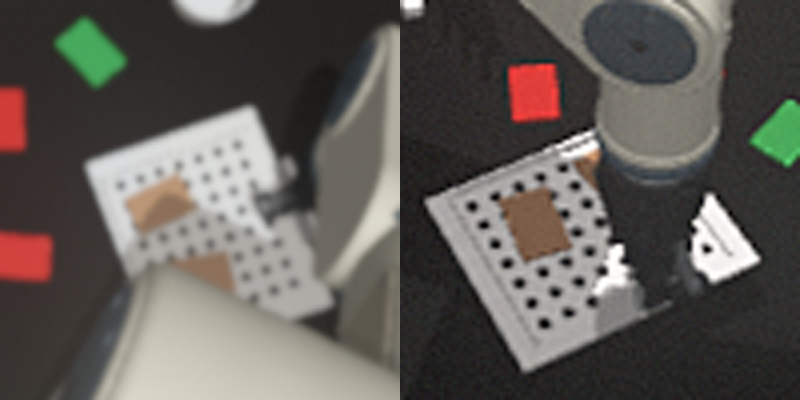

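```bash
python3 - <<'E'
from h import *
from math import *
c=[185,195,225,235,245]
for r,z in (([247.07,246.17,243.83,242.87,241.67],223),([194.2,193.5,191.15,190.25,189.4],87)):
    P=onz('top',list(zip(c,r)),z); k=np.polyfit(P[:,1],P[:,0],1); print(P[:,:2].round(1).tolist(),'yaw',90-degrees(atan(k[0])),'x@150',np.polyval(k,150))
def out(P,n):
    y=radians(104.94);X=np.array([cos(y),sin(y)]);Y=np.array([-sin(y),cos(y)])
    d=P[:,:2]-[515.1,-302.7]; print(n,np.c_[d@X,d@Y].round(1).tolist())
out(onz('side',[(211.75,280),(236.75,322.5),(295,295)],42.5),'C D A')
out(onz('top',[(315.5,198.9),(365.6,181.5)],42.5),'B A')
E
```

```text
[[431.4, 275.8], [431.8, 249.2], [432.1, 169.0], [432.6, 142.1], [433.8, 115.2]] yaw 90.69432779630021 x@150 432.8383416450377
[[604.6, 292.4], [604.5, 261.6], [605.2, 168.9], [605.8, 137.9], [606.2, 106.8]] yaw 90.51441558484868 x@150 605.6595280414442
C D A [[163.0, 100.5], [-6.5, 100.5], [-7.0, -97.9]]
B A [[167.3, -99.9], [-5.7, -100.4]]
```

>>> {"name": "servo_tool", "arguments": {"series": [0.0004,0,0.002,-0.9,0.0004,0,0.004,-0.9,0.0004,0,0.006,-0.9,0.0004,0,0.008,-0.9,0.0004,0,0.01,-0.9,0.0004,0,0.012,-0.9,0.0004,0.0028,0.012,-0.9,0.0004,0.0056,0.012,-0.9]}}

```text
clock: 5.48
eef_pos: [518.9, -294.7, 122.6]
tcp_rot: [-3.141, -0.001, -1.438]
contact_force: [0.5, -0.0, -2.8]
opening: 0.033
```

>>> {"name": "servo_tool", "arguments": {"series": [0.0004,0.0084,0.012,-0.9,0.0004,0.0112,0.012,-0.9,0.0004,0.014,0.012,-0.9,0.0004,0.0168,0.01,-0.9,0.0004,0.0168,0.008,-0.9,0.0004,0.0168,0.006,-0.9,0.0004,0.0168,0.004,-0.9,0.0004,0.0168,0.002,-0.9]}}

```text
clock: 6.15
eef_pos: [522.0, -175.7, 188.6]
tcp_rot: [-3.14, -0.0, -1.563]
contact_force: [-0.5, 0.7, -3.0]
opening: 0.03
```

>>> {"name": "servo_tool", "arguments": {"series": [0,0.0168,0,0,0,0.014,0,0,0,0.0112,0,0,0,0.0084,0,0,0,0.0056,0,0,0,0.0028,0,0,0,0,0,0,0,0,0,0]}}

```text
clock: 6.82
eef_pos: [521.8, -118.3, 186.7]
tcp_rot: [3.141, -0.0, -1.561]
contact_force: [0.0, -0.1, -3.0]
opening: 0.028
```

```bash
python3 - <<'E'
from h import *
print({k:np.round(v,3).tolist() for k,v in sense().items() if k in('clock','qpos','eef_pos','tcp_rot','contact_force','wrist_torque','opening')})
s=grab_frame('side');t=grab_frame('top');cv2.imwrite('pics/s4.png',s);cv2.imwrite('pics/t4.png',t)
cv2.imwrite('pics/c4.png',np.hstack([cv2.resize(t[150:270,230:330],(400,480),interpolation=cv2.INTER_CUBIC),cv2.resize(s[150:270,190:290],(400,480),interpolation=cv2.INTER_CUBIC)]))
E
```

```text
{'clock': 6.817, 'qpos': [-0.226, 0.264, 1.869, -0.0, 1.009, 1.336], 'eef_pos': [521.838, -118.346, 186.725], 'tcp_rot': [3.141, -0.0, -1.561], 'contact_force': [0.025, -0.12, -3.005], 'wrist_torque': [-0.332, -0.017, -0.009], 'opening': 0.028}
```

View pics/c4.png

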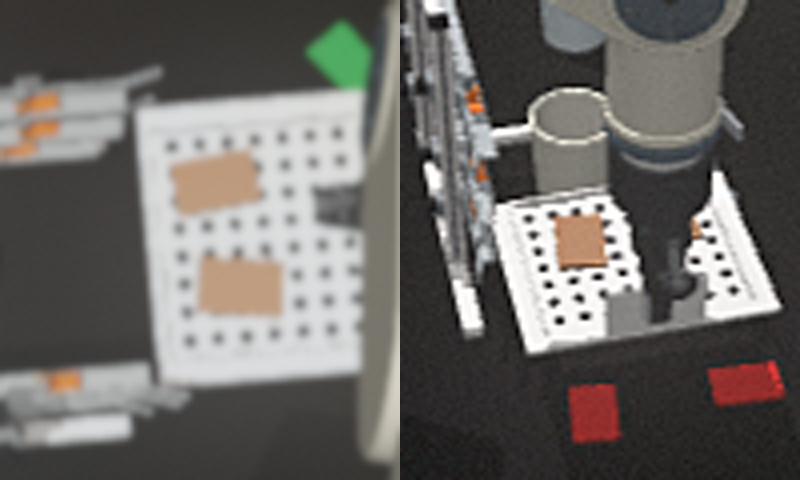

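```bash
python3 - <<'E'
from h import *
t=cv2.imread('pics/t4.png');g=cv2.cvtColor(t,cv2.COLOR_BGR2GRAY).astype(float)
R=[];L=[]
for c in (276,284,292,300,308):
    p=g[165:195,c]; i=int(np.argmax(p>130)); r=165+i-1+(130-p[i-1])/(p[i]-p[i-1]); R.append((c,r))
    p=g[235:260,c][::-1]; i=int(np.argmax(p>130)); r=259-(i-1+(130-p[i-1])/(p[i]-p[i-1])); L.append((c,r))
for n,E in(('R',R),('L',L)):
    P=onz('top',E,174); print(n,P[:,:2].round(1).tolist(),np.degrees(np.arctan(np.polyfit(P[:,1],P[:,0],1)[0])))
print([ (r, [round(230+j+(110-g[r,230+j])/(g[r,231+j]-g[r,230+j]),1) for j in range(60) if (g[r,230+j]-110)*(g[r,231+j]-110)<0]) for r in (200,215,230)])
print(onz('top',[(264,177),(270,245.75)],174).round(1))
print(proj('top',[[608.5-1,58,150],[608-1,100,150],[432,58,150],[432,100,150]]).round(1))
E
```

```text
R [[623.8, 13.4], [623.9, -9.9], [624.0, -33.3], [624.7, -56.7], [624.4, -80.0]] -0.5065827014173164
L [[411.1, 31.3], [418.3, 8.2], [418.5, -14.3], [418.6, -36.7], [418.9, -59.3]] -4.010148847985647
[(200, [np.float64(264.4)]), (215, [np.float64(265.9)]), (230, [np.float64(267.2)])]
[[620.1  48.6 174. ]
 [421.6  47.2 174. ]]
[[261.  183.3]
 [246.8 184.5]
 [265.6 243. ]
 [251.  244.1]]
```

>>> {"name": "servo_tool", "arguments": {"series": [0,0.002,0,0,0,0.004,0,0,0,0.006,0,0,0,0.008,0,0,-0.0003,0.006,0,0,0,0.004,0,0,0,0.002,0,0,0,0,0,0]}}

```text
clock: 7.58
eef_pos: [521.5, -85.4, 186.8]
tcp_rot: [3.142, 0.0, -1.56]
contact_force: [-0.3, 0.1, -4.5]
opening: 0.027
```

>>> {"name": "servo_tool", "arguments": {"series": [0,0,-0.002,0,0,0,-0.003,0,0,0,-0.002,0,0,0,-0.001,0,0,0,-0.001,0,0,0,0,0]}}

```text
clock: 8.08
eef_pos: [521.3, -86.2, 177.5]
tcp_rot: [3.141, 0.0, -1.561]
contact_force: [1.1, -0.4, -3.9]
opening: 0.031
```

```bash
python3 - <<'E'
from h import *
print({k:np.round(v,3).tolist() for k,v in sense().items() if k in('clock','eef_pos','tcp_rot','contact_force','wrist_torque','opening')})
s=grab_frame('side');t=grab_frame('top');cv2.imwrite('pics/s5.png',s);cv2.imwrite('pics/t5.png',t)
cv2.imwrite('pics/c5.png',np.hstack([cv2.resize(t[160:260,220:300],(400,500),interpolation=cv2.INTER_CUBIC),cv2.resize(s[150:250,195:275],(400,500),interpolation=cv2.INTER_CUBIC)]))
E
```

```text
{'clock': 8.083, 'eef_pos': [521.337, -86.153, 177.462], 'tcp_rot': [3.141, 0.0, -1.561], 'contact_force': [1.087, -0.39, -3.917], 'wrist_torque': [-0.321, 0.037, -0.024], 'opening': 0.031}
```

View pics/c5.png

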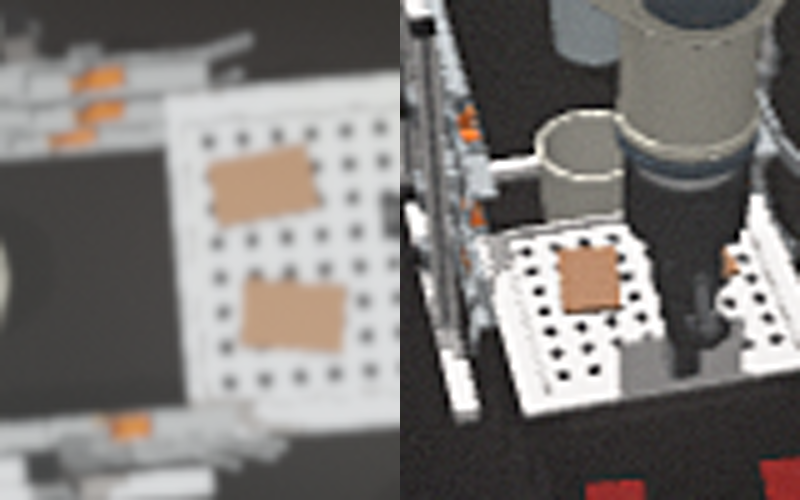

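>>> {"name": "servo_tool", "arguments": {"series": [0,0,-0.001,0,0,0,-0.001,0,0,0,-0.001,0,0,0,-0.001,0,0,0,0,0]}}

```text
clock: 8.6
eef_pos: [521.4, -86.0, 173.5]
tcp_rot: [3.141, 0.0, -1.561]
contact_force: [0.5, 0.2, -4.3]
opening: 0.03
```

```bash
cat > st.py <<'E'
from rig import sense
import numpy as np
print({k:np.round(v,2).tolist() for k,v in sense().items() if k in('clock','eef_pos','tcp_rot','contact_force','wrist_torque')})
E
python3 st.py
```

```text
{'clock': 8.6, 'eef_pos': [521.36, -86.01, 173.53], 'tcp_rot': [3.14, 0.0, -1.56], 'contact_force': [0.47, 0.15, -4.25], 'wrist_torque': [-0.29, -0.03, 0.01]}
```

>>> {"name": "servo_tool", "arguments": {"series": [0,0,-0.001,0,0,0,-0.001,0,0,0,-0.001,0,0,0,0,0]}}

```text
clock: 8.93
eef_pos: [521.4, -86.0, 170.5]
tcp_rot: [3.141, 0.0, -1.561]
contact_force: [-1.0, -0.4, -4.6]
opening: 0.03
```

```bash
python3 st.py
```

```text
{'clock': 8.93, 'eef_pos': [521.38, -86.01, 170.53], 'tcp_rot': [3.14, 0.0, -1.56], 'contact_force': [-0.96, -0.35, -4.57], 'wrist_torque': [-0.3, 0.02, 0.05]}
```

>>> {"name": "servo_tool", "arguments": {"series": [0,0,-0.001,0,0,0,-0.001,0,0,0,0,0]}}

```text
clock: 9.18
eef_pos: [521.4, -86.0, 168.6]
tcp_rot: [3.141, 0.0, -1.561]
contact_force: [-0.0, 0.5, -2.8]
opening: 0.029
```

```bash
python3 st.py
```

```text
{'clock': 9.18, 'eef_pos': [521.38, -85.99, 168.55], 'tcp_rot': [3.14, 0.0, -1.56], 'contact_force': [-0.02, 0.48, -2.81], 'wrist_torque': [-0.29, 0.01, -0.01]}
```

>>> {"name": "servo_tool", "arguments": {"series": [0,0,-0.001,0,0,0,0,0]}}

```text
clock: 9.35
eef_pos: [521.4, -86.0, 167.6]
tcp_rot: [3.141, 0.0, -1.561]
contact_force: [-0.0, -0.2, -4.1]
opening: 0.031
```

```bash
python3 st.py
```

```text
{'clock': 9.35, 'eef_pos': [521.45, -86.04, 167.62], 'tcp_rot': [3.14, 0.0, -1.56], 'contact_force': [-0.02, -0.25, -4.11], 'wrist_torque': [-0.33, 0.01, 0.02]}
```

>>> {"name": "servo_tool", "arguments": {"series": [0,0,-0.001,0,0,0,0,0]}}

```text
clock: 9.52
eef_pos: [521.4, -86.0, 166.6]
tcp_rot: [3.141, 0.0, -1.561]
contact_force: [-0.6, -0.2, -3.0]
opening: 0.029
```

```bash
python3 st.py
```

```text
{'clock': 9.52, 'eef_pos': [521.42, -86.03, 166.62], 'tcp_rot': [3.14, 0.0, -1.56], 'contact_force': [-0.6, -0.23, -3.02], 'wrist_torque': [-0.37, 0.01, 0.01]}
```

>>> {"name": "servo_tool", "arguments": {"series": [0,0,-0.001,0,0,0,0,0]}}

```text
clock: 9.68
eef_pos: [521.5, -86.0, 165.6]
tcp_rot: [3.141, 0.0, -1.561]
contact_force: [-0.3, -0.3, -3.5]
opening: 0.027
```

```bash
python3 st.py
```

```text
{'clock': 9.68, 'eef_pos': [521.46, -86.03, 165.64], 'tcp_rot': [3.14, 0.0, -1.56], 'contact_force': [-0.28, -0.29, -3.52], 'wrist_torque': [-0.28, -0.02, -0.0]}
```

>>> {"name": "servo_tool", "arguments": {"series": [0,0,-0.001,0,0,0,0,0]}}

```text
clock: 9.85
eef_pos: [521.4, -86.0, 164.6]
tcp_rot: [3.141, 0.0, -1.561]
contact_force: [-0.4, 0.6, -3.2]
opening: 0.03
```

```bash
python3 st.py
```

```text
{'clock': 9.85, 'eef_pos': [521.43, -86.04, 164.61], 'tcp_rot': [3.14, 0.0, -1.56], 'contact_force': [-0.42, 0.64, -3.21], 'wrist_torque': [-0.3, -0.01, 0.01]}
```

>>> {"name": "servo_tool", "arguments": {"series": [0,0,-0.001,0,0,0,0,0]}}

```text
clock: 10.02
eef_pos: [521.4, -86.0, 163.6]
tcp_rot: [3.141, 0.0, -1.561]
contact_force: [-0.1, -0.1, -3.8]
opening: 0.027
```

```bash
python3 st.py
```

```text
{'clock': 10.02, 'eef_pos': [521.41, -86.02, 163.62], 'tcp_rot': [3.14, 0.0, -1.56], 'contact_force': [-0.08, -0.12, -3.82], 'wrist_torque': [-0.28, 0.06, -0.01]}
```

>>> {"name": "servo_tool", "arguments": {"series": [0,0,-0.001,0,0,0,0,0]}}

```text
clock: 10.18
eef_pos: [521.4, -86.0, 162.6]
tcp_rot: [3.141, 0.0, -1.561]
contact_force: [-0.3, 0.2, -3.3]
opening: 0.032
```

```bash
python3 st.py
```

```text
{'clock': 10.18, 'eef_pos': [521.45, -86.03, 162.64], 'tcp_rot': [3.14, 0.0, -1.56], 'contact_force': [-0.34, 0.21, -3.26], 'wrist_torque': [-0.26, 0.03, 0.01]}
```

>>> {"name": "servo_tool", "arguments": {"series": [0,0,-0.001,0,0,0,0,0]}}

```text
clock: 10.35
eef_pos: [521.5, -86.0, 161.6]
tcp_rot: [3.141, 0.0, -1.561]
contact_force: [-0.5, 0.6, -3.5]
opening: 0.027
```

```bash
python3 st.py
```

```text
{'clock': 10.35, 'eef_pos': [521.47, -86.01, 161.64], 'tcp_rot': [3.14, 0.0, -1.56], 'contact_force': [-0.51, 0.56, -3.54], 'wrist_torque': [-0.34, 0.05, -0.0]}
```

>>> {"name": "servo_tool", "arguments": {"series": [0,0,-0.001,0,0,0,0,0]}}

```text
clock: 10.52
eef_pos: [521.4, -86.0, 160.6]
tcp_rot: [3.141, 0.0, -1.561]
contact_force: [0.2, -0.1, -4.0]
opening: 0.025
```

```bash
python3 st.py
```

```text
{'clock': 10.52, 'eef_pos': [521.44, -86.03, 160.6], 'tcp_rot': [3.14, 0.0, -1.56], 'contact_force': [0.21, -0.14, -4.04], 'wrist_torque': [-0.29, 0.02, -0.02]}
```

>>> {"name": "servo_tool", "arguments": {"series": [0,0,-0.001,0,0,0,0,0]}}

```text
clock: 10.68
eef_pos: [521.4, -86.0, 159.6]
tcp_rot: [3.141, 0.0, -1.561]
contact_force: [-1.2, 0.0, -3.9]
opening: 0.029
```

```bash
python3 st.py
```

```text
{'clock': 10.68, 'eef_pos': [521.42, -86.02, 159.63], 'tcp_rot': [3.14, 0.0, -1.56], 'contact_force': [-1.23, 0.04, -3.88], 'wrist_torque': [-0.25, -0.0, 0.02]}
```

>>> {"name": "servo_tool", "arguments": {"series": [0,0,-0.001,0,0,0,0,0]}}

```text
clock: 10.85
eef_pos: [521.6, -86.0, 158.8]
tcp_rot: [-3.141, 0.0, -1.561]
contact_force: [-0.4, -0.5, -3.0]
opening: 0.033
```

```bash
python3 st.py
```

```text
{'clock': 10.85, 'eef_pos': [521.61, -86.05, 158.75], 'tcp_rot': [-3.14, 0.0, -1.56], 'contact_force': [-0.39, -0.49, -3.01], 'wrist_torque': [-0.14, -0.06, -0.03]}
```

>>> {"name": "servo_tool", "arguments": {"series": [0,0,-0.001,0,0,0,0,0]}}

```text
clock: 11.02
eef_pos: [521.7, -86.1, 157.9]
tcp_rot: [-3.141, -0.0, -1.561]
contact_force: [-0.1, -1.5, -0.9]
opening: 0.027
```

```bash
python3 st.py
```

```text
{'clock': 11.02, 'eef_pos': [521.73, -86.15, 157.92], 'tcp_rot': [-3.14, -0.0, -1.56], 'contact_force': [-0.14, -1.55, -0.88], 'wrist_torque': [-0.05, 0.01, 0.06]}
```

>>> {"name": "servo_tool", "arguments": {"series": [0,0.001,0,0,0,0.002,0,0,0,0.003,0,0,-0.0001,0.003,0,0,0,0.003,0,0,0,0.003,0,0,0,0.003,0,0,-0.0001,0.003,0,0]}}

```text
clock: 11.68
eef_pos: [521.4, -64.7, 157.9]
tcp_rot: [-3.141, -0.0, -1.561]
contact_force: [-0.3, -1.6, 1.7]
opening: 0.03
```

```bash
python3 st.py
```

```text
{'clock': 11.68, 'eef_pos': [521.43, -64.7, 157.89], 'tcp_rot': [-3.14, -0.0, -1.56], 'contact_force': [-0.27, -1.61, 1.7], 'wrist_torque': [-0.2, -0.02, 0.01]}
```

>>> {"name": "servo_tool", "arguments": {"series": [0,0.002,0,0,0,0.002,0,0,0,0.002,0,0,-0.0001,0.002,0,0]}}

```text
clock: 12.02
eef_pos: [521.3, -56.9, 157.9]
tcp_rot: [-3.141, -0.0, -1.561]
contact_force: [0.6, -3.9, 3.2]
opening: 0.032
```

```bash
python3 st.py
```

```text
{'clock': 12.02, 'eef_pos': [521.31, -56.92, 157.86], 'tcp_rot': [-3.14, -0.0, -1.56], 'contact_force': [0.64, -3.87, 3.18], 'wrist_torque': [-0.11, -0.02, 0.03]}
```

>>> {"name": "servo_tool", "arguments": {"series": [0,0.001,0.0005,0,0,0.002,0,0,0,0.002,0,0,-0.0001,0.002,0,0]}}

```text
clock: 12.35
eef_pos: [521.0, -49.9, 158.2]
tcp_rot: [3.141, 0.0, -1.561]
contact_force: [-0.3, -2.3, 0.4]
opening: 0.032
```

```bash
python3 st.py
```

```text
{'clock': 12.35, 'eef_pos': [521.04, -49.86, 158.21], 'tcp_rot': [3.14, 0.0, -1.56], 'contact_force': [-0.32, -2.26, 0.43], 'wrist_torque': [-0.17, -0.12, -0.07]}
```

>>> {"name": "servo_tool", "arguments": {"series": [0,0.002,0,0,0,0.002,0,0,0,0.002,0,0,-0.0001,0.002,0,0]}}

```text
clock: 12.68
eef_pos: [521.2, -42.2, 158.4]
tcp_rot: [-3.141, -0.001, -1.561]
contact_force: [0.4, -6.0, 1.9]
opening: 0.032
```

```bash
python3 st.py
```

```text
{'clock': 12.68, 'eef_pos': [521.16, -42.21, 158.38], 'tcp_rot': [-3.14, -0.0, -1.56], 'contact_force': [0.43, -5.98, 1.91], 'wrist_torque': [-0.79, -0.06, -0.07]}
```

>>> {"name": "servo_tool", "arguments": {"series": [0,0.0015,0,0,0,0.0015,0,0,0,0.0015,0,0,-0.0001,0.0015,0,0]}}

```text
clock: 13.02
eef_pos: [521.0, -36.0, 158.4]
tcp_rot: [-3.141, -0.0, -1.561]
contact_force: [0.4, -4.9, 2.0]
opening: 0.03
```

```bash
python3 st.py
```

```text
{'clock': 13.02, 'eef_pos': [521.03, -36.05, 158.35], 'tcp_rot': [-3.14, -0.0, -1.56], 'contact_force': [0.36, -4.89, 2.03], 'wrist_torque': [-0.68, -0.03, -0.05]}
```

>>> {"name": "servo_tool", "arguments": {"series": [0,0.0015,0,0,0,0.0015,0,0,0,0.0015,0,0,-0.0001,0.0015,0,0,0,0.0015,0,0,0,0.0015,0,0]}}

```text
clock: 13.52
eef_pos: [520.9, -26.9, 158.3]
tcp_rot: [-3.141, -0.0, -1.561]
contact_force: [-1.0, -5.1, 3.8]
opening: 0.029
```

```bash
python3 st.py
```

```text
{'clock': 13.52, 'eef_pos': [520.87, -26.93, 158.35], 'tcp_rot': [-3.14, -0.0, -1.56], 'contact_force': [-1.01, -5.13, 3.78], 'wrist_torque': [-0.73, -0.04, 0.03]}
```

>>> {"name": "servo_tool", "arguments": {"series": [0,0.002,0.0003,0,0,0.002,0,0,0,0.002,0,0,-0.0001,0.002,0,0,0,0.002,0,0,0,0.002,0,0,0,0.002,0,0,-0.0001,0.002,0,0]}}

```text
clock: 14.18
eef_pos: [520.6, -10.8, 158.5]
tcp_rot: [3.141, 0.0, -1.561]
contact_force: [0.4, -4.5, 0.1]
opening: 0.03
```

```bash
python3 st.py
```

```text
{'clock': 14.18, 'eef_pos': [520.56, -10.79, 158.51], 'tcp_rot': [3.14, 0.0, -1.56], 'contact_force': [0.4, -4.5, 0.06], 'wrist_torque': [-0.6, -0.09, 0.04]}
```

>>> {"name": "servo_tool", "arguments": {"series": [0,0.002,0,0,0,0.002,0,0,0,0.002,0,0,-0.0001,0.002,0,0,0,0.002,0,0,0,0.002,0,0,0,0.002,0,0,-0.0001,0.002,0,0]}}

```text
clock: 14.85
eef_pos: [520.4, 5.2, 158.5]
tcp_rot: [3.142, 0.0, -1.561]
contact_force: [0.0, -3.5, -0.1]
opening: 0.03
```

```bash
python3 st.py
python3 - <<'E'
from h import *
s=grab_frame('side');t=grab_frame('top');cv2.imwrite('pics/s6.png',s);cv2.imwrite('pics/t6.png',t)
cv2.imwrite('pics/c6.png',np.hstack([cv2.resize(t[160:260,190:290],(400,400),interpolation=cv2.INTER_CUBIC),cv2.resize(s[140:240,190:290],(400,400),interpolation=cv2.INTER_CUBIC)]))
E
```

```text
{'clock': 14.85, 'eef_pos': [520.37, 5.19, 158.52], 'tcp_rot': [3.14, 0.0, -1.56], 'contact_force': [0.01, -3.47, -0.15], 'wrist_torque': [-0.46, -0.06, 0.01]}
```

View pics/c6.png

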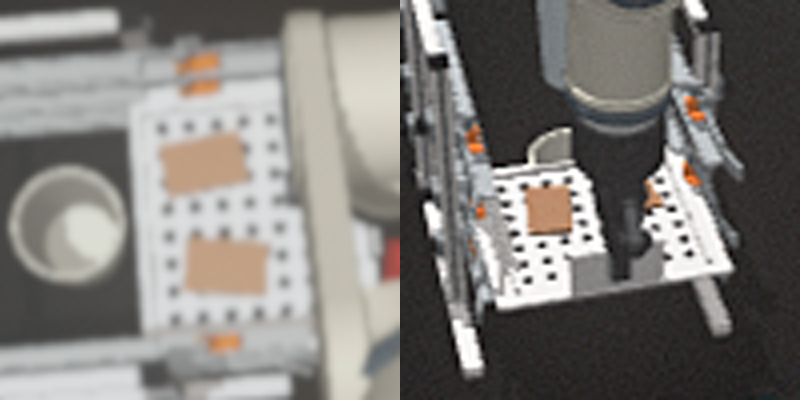

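The tray is on the middle runners, with the catches riding on it and the coupons in place. I continue.

>>> {"name": "servo_tool", "arguments": {"series": [0,0.002,0,0,0,0.0025,0,0,0,0.0025,0,0,-0.0001,0.0025,0,0,0,0.0025,0,0,0,0.0025,0,0,0,0.0025,0,0,-0.0001,0.0025,0,0]}}

```text
clock: 15.62
eef_pos: [520.2, 24.7, 158.5]
tcp_rot: [3.141, -0.0, -1.561]
contact_force: [-0.8, -3.4, 0.9]
opening: 0.027
```

```bash
python3 st.py
```

```text
{'clock': 15.62, 'eef_pos': [520.17, 24.74, 158.55], 'tcp_rot': [3.14, -0.0, -1.56], 'contact_force': [-0.77, -3.37, 0.91], 'wrist_torque': [-0.49, -0.07, -0.06]}
```

>>> {"name": "servo_tool", "arguments": {"series": [0,0.0025,0,0,0,0.0025,0,0,0,0.0025,0,0,-0.0001,0.0025,0,0,0,0.0025,0,0,0,0.0025,0,0,0,0.0025,0,0,-0.0001,0.0025,0,0]}}

```text
clock: 16.28
eef_pos: [520.0, 44.7, 158.6]
tcp_rot: [-3.142, 0.0, -1.561]
contact_force: [0.7, -3.7, -0.7]
opening: 0.031
```

```bash
python3 st.py
```

```text
{'clock': 16.28, 'eef_pos': [520.0, 44.71, 158.58], 'tcp_rot': [-3.14, 0.0, -1.56], 'contact_force': [0.66, -3.69, -0.73], 'wrist_torque': [-0.54, -0.09, 0.03]}
```

>>> {"name": "servo_tool", "arguments": {"series": [0,0.0025,0,0,0,0.0025,0,0,0,0.0025,0,0,-0.0001,0.0025,0,0,0,0.0025,0,0,0,0.0025,0,0,0,0.0025,0,0,-0.0001,0.0025,0,0]}}

```text
clock: 16.95
eef_pos: [519.8, 64.7, 158.5]
tcp_rot: [3.141, 0.0, -1.561]
contact_force: [-0.4, -3.2, -1.7]
opening: 0.031
```

```bash
python3 st.py
```

```text
{'clock': 16.95, 'eef_pos': [519.77, 64.7, 158.52], 'tcp_rot': [3.14, 0.0, -1.56], 'contact_force': [-0.36, -3.21, -1.7], 'wrist_torque': [-0.46, -0.03, -0.0]}
```

>>> {"name": "servo_tool", "arguments": {"series": [0,0.0025,0,0,0,0.0025,0,0,0,0.0025,0,0,-0.0001,0.0025,0,0,0,0.0025,0,0,0,0.0025,0,0,0,0.0025,0,0,-0.0001,0.0025,0,0]}}

```text
clock: 17.62
eef_pos: [519.6, 84.7, 158.6]
tcp_rot: [3.142, 0.0, -1.561]
contact_force: [0.5, -3.5, -0.2]
opening: 0.032
```

```bash
python3 st.py
```

```text
{'clock': 17.62, 'eef_pos': [519.6, 84.72, 158.56], 'tcp_rot': [3.14, 0.0, -1.56], 'contact_force': [0.51, -3.5, -0.17], 'wrist_torque': [-0.46, -0.08, -0.0]}
```

>>> {"name": "servo_tool", "arguments": {"series": [0,0.0025,0,0,0,0.0025,0,0,0,0.0025,0,0,-0.0001,0.0025,0,0,0,0.0025,0,0,0,0.002,0,0,0,0.002,0,0,-0.0001,0.002,0,0]}}

```text
clock: 18.28
eef_pos: [519.4, 103.2, 158.6]
tcp_rot: [-3.142, 0.0, -1.561]
contact_force: [1.0, -2.9, -1.0]
opening: 0.033
```

```bash
python3 st.py
```

```text
{'clock': 18.28, 'eef_pos': [519.44, 103.17, 158.58], 'tcp_rot': [-3.14, 0.0, -1.56], 'contact_force': [0.95, -2.89, -1.0], 'wrist_torque': [-0.5, -0.06, -0.04]}
```

>>> {"name": "servo_tool", "arguments": {"series": [0,0.001,0,0,0,0.001,0,0,0,0.001,0,0,-0.0001,0.001,0,0,0,0.001,0,0,0,0.001,0,0,0,0.001,0,0,-0.0001,0.001,0,0]}}

```text
clock: 18.95
eef_pos: [519.2, 111.0, 158.6]
tcp_rot: [-3.142, 0.0, -1.561]
contact_force: [-0.3, -3.7, -1.4]
opening: 0.031
```

```bash
python3 st.py
```

```text
{'clock': 18.95, 'eef_pos': [519.23, 111.03, 158.56], 'tcp_rot': [-3.14, 0.0, -1.56], 'contact_force': [-0.26, -3.67, -1.41], 'wrist_torque': [-0.41, -0.11, 0.04]}
```

>>> {"name": "servo_tool", "arguments": {"series": [0,0.001,0,0,0,0.001,0,0,0,0.001,0,0,-0.0001,0.001,0,0,0,0.001,0,0,0,0.001,0,0,0,0.001,0,0,-0.0001,0.001,0,0]}}

```text
clock: 19.62
eef_pos: [519.0, 119.1, 158.6]
tcp_rot: [-3.142, 0.0, -1.561]
contact_force: [0.4, -4.1, -1.3]
opening: 0.025
```

>>> {"name": "servo_tool", "arguments": {"series": [0,0.001,0,0,0,0.001,0,0,0,0.001,0,0,-0.0001,0.001,0,0]}}

```text
clock: 19.95
eef_pos: [518.9, 123.0, 158.6]
tcp_rot: [-3.142, 0.0, -1.561]
contact_force: [0.9, -2.8, -1.5]
opening: 0.027
```

>>> {"name": "servo_tool", "arguments": {"series": [0,0.001,0,0,0,0.001,0,0,0,0.001,0,0]}}

```text
clock: 20.2
eef_pos: [518.9, 126.1, 158.6]
tcp_rot: [3.142, 0.0, -1.561]
contact_force: [0.2, -3.4, -0.8]
opening: 0.03
```

```bash
python3 st.py
```

```text
{'clock': 20.2, 'eef_pos': [518.9, 126.06, 158.59], 'tcp_rot': [3.14, 0.0, -1.56], 'contact_force': [0.21, -3.44, -0.84], 'wrist_torque': [-0.47, -0.03, 0.03]}
```

>>> {"name": "servo_tool", "arguments": {"series": [0,0.001,0,0,0,0.001,0,0,0,0.001,0,0]}}

```text
clock: 20.45
eef_pos: [518.9, 129.0, 158.6]
tcp_rot: [-3.142, 0.0, -1.561]
contact_force: [0.2, -2.8, -0.6]
opening: 0.028
```

>>> {"name": "servo_tool", "arguments": {"series": [0,0.001,0,0,0,0.001,0,0]}}

```text
clock: 20.62
eef_pos: [518.9, 131.1, 158.6]
tcp_rot: [3.142, 0.0, -1.561]
contact_force: [-0.2, -3.5, -0.6]
opening: 0.032
```

>>> {"name": "servo_tool", "arguments": {"series": [0,0.001,0,0]}}

```text
clock: 20.7
eef_pos: [518.9, 132.0, 158.6]
tcp_rot: [3.142, -0.0, -1.561]
contact_force: [-0.9, -2.3, -0.5]
opening: 0.027
```

>>> {"name": "servo_tool", "arguments": {"series": [0,0.001,0,0]}}

```text
clock: 20.78
eef_pos: [518.9, 133.1, 158.6]
tcp_rot: [-3.142, 0.0, -1.561]
contact_force: [0.1, -3.1, -0.6]
opening: 0.034
```

```bash
python3 st.py
```

```text
{'clock': 20.78, 'eef_pos': [518.93, 133.08, 158.58], 'tcp_rot': [-3.14, 0.0, -1.56], 'contact_force': [0.1, -3.1, -0.63], 'wrist_torque': [-0.45, -0.01, 0.0]}
```

>>> {"name": "servo_tool", "arguments": {"series": [0,0.001,0,0]}}

```text
clock: 20.87
eef_pos: [518.9, 134.0, 158.6]
tcp_rot: [3.142, -0.0, -1.561]
contact_force: [0.6, -3.0, -1.1]
opening: 0.027
```

>>> {"name": "servo_tool", "arguments": {"series": [0,0.001,0,0]}}

```text
clock: 20.95
eef_pos: [518.9, 135.1, 158.6]
tcp_rot: [3.142, -0.0, -1.561]
contact_force: [-0.0, -3.3, -0.2]
opening: 0.031
```

>>> {"name": "servo_tool", "arguments": {"series": [0,0.0005,0,0,0,0,0,0]}}

```text
clock: 21.12
eef_pos: [518.9, 135.7, 158.6]
tcp_rot: [-3.142, 0.0, -1.561]
contact_force: [0.2, -2.2, -0.2]
opening: 0.032
```

```bash
python3 st.py
```

```text
{'clock': 21.12, 'eef_pos': [518.91, 135.65, 158.56], 'tcp_rot': [-3.14, 0.0, -1.56], 'contact_force': [0.24, -2.15, -0.24], 'wrist_torque': [-0.36, -0.13, 0.02]}
```

>>> {"name": "servo_tool", "arguments": {"series": [0,0.001,0,0,0,0,0,0]}}

```text
clock: 21.28
eef_pos: [518.9, 136.6, 158.6]
tcp_rot: [-3.142, 0.0, -1.561]
contact_force: [1.2, -1.9, -1.0]
opening: 0.027
```

>>> {"name": "servo_tool", "arguments": {"series": [0,0.001,0,0,0,0,0,0]}}

```text
clock: 21.45
eef_pos: [518.9, 137.5, 158.6]
tcp_rot: [3.142, -0.0, -1.561]
contact_force: [-0.2, -3.5, -0.4]
opening: 0.031
```

>>> {"name": "servo_tool", "arguments": {"series": [0,0.001,0,0,0,0,0,0]}}

```text
clock: 21.62
eef_pos: [518.9, 138.1, 158.6]
tcp_rot: [3.142, -0.001, -1.561]
contact_force: [0.1, -5.3, -0.5]
opening: 0.033
```

```bash
python3 st.py
```

```text
{'clock': 21.62, 'eef_pos': [518.89, 138.12, 158.59], 'tcp_rot': [3.14, -0.0, -1.56], 'contact_force': [0.12, -5.35, -0.48], 'wrist_torque': [-0.85, -0.0, 0.01]}
```

>>> {"name": "servo_tool", "arguments": {"series": [0,0.001,0,0,0,0,0,0]}}

```text
clock: 21.78
eef_pos: [518.8, 138.7, 158.6]
tcp_rot: [3.141, -0.001, -1.561]
contact_force: [0.4, -8.3, 0.5]
opening: 0.028
```

```bash
python3 st.py
```

```text
{'clock': 21.78, 'eef_pos': [518.83, 138.69, 158.56], 'tcp_rot': [3.14, -0.0, -1.56], 'contact_force': [0.4, -8.34, 0.51], 'wrist_torque': [-1.2, -0.15, 0.0]}
```

>>> {"name": "servo_tool", "arguments": {"series": [0,0.0005,0,0,0,0,0,0]}}

```text
clock: 21.95
eef_pos: [518.8, 138.8, 158.6]
tcp_rot: [3.141, -0.002, -1.561]
contact_force: [-0.2, -10.5, 0.6]
opening: 0.028
```

```bash
python3 st.py
```

```text
{'clock': 21.95, 'eef_pos': [518.82, 138.85, 158.59], 'tcp_rot': [3.14, -0.0, -1.56], 'contact_force': [-0.21, -10.49, 0.59], 'wrist_torque': [-1.43, -0.07, 0.05]}
```

>>> {"name": "servo_tool", "arguments": {"series": [0,0.0005,0,0,0,0,0,0]}}

```text
clock: 22.12
eef_pos: [518.8, 139.1, 158.6]
tcp_rot: [3.141, -0.002, -1.561]
contact_force: [0.2, -12.0, 2.3]
opening: 0.03
```

```bash
python3 st.py;python3 - <<'E'
from h import *
s=grab_frame('side');t=grab_frame('top');cv2.imwrite('pics/s7.png',s);cv2.imwrite('pics/t7.png',t)
cv2.imwrite('pics/c7.png',np.hstack([cv2.resize(t[165:215,215:265],(400,400),interpolation=cv2.INTER_CUBIC),cv2.resize(s[145:215,200:270],(400,400),interpolation=cv2.INTER_CUBIC)]))
E
```

```text
{'clock': 22.12, 'eef_pos': [518.8, 139.09, 158.62], 'tcp_rot': [3.14, -0.0, -1.56], 'contact_force': [0.24, -12.0, 2.29], 'wrist_torque': [-1.63, -0.1, 0.03]}
```

View pics/c7.png

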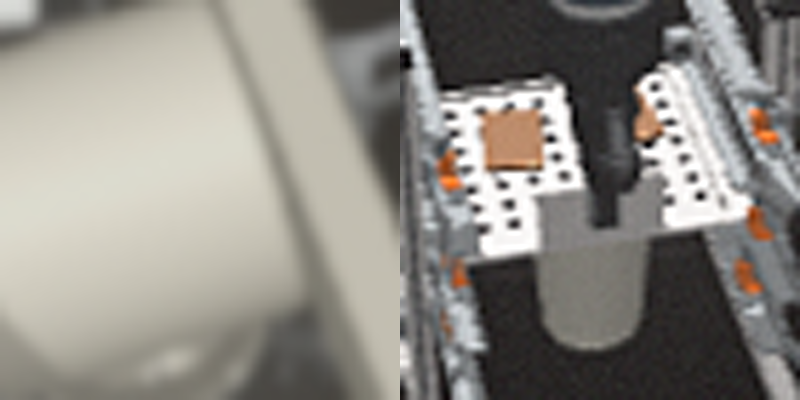

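```bash
cat > cc.py <<'E'
from h import *
import sys
for i in sys.argv[1:]:
    im=cv2.imread(f'pics/s{i}.png') if i!='0' else cv2.imread('pics/side0.png'); o=[]
    for x,y,w,h in((255,160,16,18),(255,177,16,12),(255,189,16,14),(203,165,14,18),(203,184,14,14)):
        g=im[y:y+h,x:x+w].astype(float); wt=np.clip(g[...,2]-g[...,0]-60,0,None); Y,X=np.mgrid[y:y+h,x:x+w]
        o.append((round((X*wt).sum()/wt.sum(),2),round((Y*wt).sum()/wt.sum(),2),int(wt.sum())))
    print(i,'R high,mid,low; L high,mid',o)
E
python3 cc.py 0 1 4 6 7
```

```text
0 R high,mid,low; L high,mid [(np.float64(263.09), np.float64(167.1), 1300), (np.float64(262.28), np.float64(184.34), 1160), (np.float64(260.26), np.float64(193.49), 1073), (np.float64(208.23), np.float64(175.29), 1203), (np.float64(209.95), np.float64(193.36), 336)]
1 R high,mid,low; L high,mid [(np.float64(nan), np.float64(nan), 0), (np.float64(nan), np.float64(nan), 0), (np.float64(nan), np.float64(nan), 0), (np.float64(nan), np.float64(nan), 0), (np.float64(209.93), np.float64(193.34), 328)]
4 R high,mid,low; L high,mid [(np.float64(nan), np.float64(nan), 0), (np.float64(nan), np.float64(nan), 0), (np.float64(nan), np.float64(nan), 0), (np.float64(208.24), np.float64(175.28), 1178), (np.float64(209.93), np.float64(193.38), 321)]
6 R high,mid,low; L high,mid [(np.float64(263.09), np.float64(167.09), 1304), (np.float64(262.16), np.float64(183.6), 987), (np.float64(255.0), np.float64(190.0), 1), (np.float64(208.23), np.float64(175.28), 1165), (np.float64(209.66), np.float64(192.51), 410)]
7 R high,mid,low; L high,mid [(np.float64(263.09), np.float64(167.1), 1295), (np.float64(262.19), np.float64(184.06), 771), (np.float64(260.43), np.float64(193.44), 768), (np.float64(210.37), np.float64(173.44), 1625), (np.float64(209.92), np.float64(193.38), 328)]cc.py:7: RuntimeWarning: invalid value encountered in scalar divide
  o.append((round((X*wt).sum()/wt.sum(),2),round((Y*wt).sum()/wt.sum(),2),int(wt.sum())))
```

```bash
python3 - <<'E'
from h import *
for f in('side0','s6','s7'):
    im=cv2.imread(f'pics/{f}.png').astype(int); g=im[178:190,256:269]; r=(g[...,2]-g[...,0]); print(f)
    for i,row in enumerate(r): print(178+i,row.tolist())
E
```

```text
side0
178 [-7, -8, -7, -5, -4, -3, -3, -3, -2, -6, -9, -7, -10]
179 [-4, -6, -7, -5, -5, -5, -2, -3, -2, -4, -6, -8, -9]
180 [-3, -4, -9, -12, -17, -19, -15, -9, -2, -4, -6, -4, -7]
181 [-4, -2, -6, -18, 48, 110, 81, 19, -11, -7, -4, -3, -2]
182 [-5, -3, -6, -16, 43, 151, 122, 50, -2, -6, -4, 2, 2]
183 [-9, -7, -4, -17, 18, 113, 109, 52, -4, -9, -3, -1, 4]
184 [-8, -9, -7, -12, 39, 119, 116, 74, 1, -16, -3, 2, 4]
185 [-7, -8, -10, -11, 2, 107, 196, 187, 145, 8, -9, 0, 1]
186 [-8, -10, -5, -5, -15, 16, 144, 193, 153, 38, -10, -1, 3]
187 [-5, -6, -3, -3, -13, -17, -6, 11, 9, -2, -6, 0, 1]
188 [-5, -4, -4, -4, -2, -13, -13, -13, -10, -6, -4, -5, -3]
189 [-7, -8, -14, -17, -11, -8, -6, -8, -8, -6, -3, -3, -3]
s6
178 [6, 2, 5, 2, 2, -1, -7, -3, 0, -2, -8, -11, -7]
179 [5, 4, 2, 3, -1, -5, -9, -3, 1, -3, -8, -6, -9]
180 [5, 4, 1, -1, 41, 97, -20, -8, 0, -6, -7, -7, -7]
181 [6, 9, 2, -2, 46, 142, 65, 9, -6, 0, -3, -1, -1]
182 [2, 6, 2, 0, 22, 118, 98, 45, -7, -7, -3, 2, 2]
183 [0, 4, 4, 0, 15, 109, 113, 75, 5, -9, -4, 3, 5]
184 [3, 4, 3, -2, 16, 130, 204, 169, 58, -4, -8, -1, 2]
185 [5, 2, 
[... 203 characters left out ...]
 3, 4, 5, 3, 4, 3, 5, 6, -5, -4, -5]
s7
178 [5, 4, 9, 4, 2, -1, -5, -1, -2, -2, -3, -4, -8]
179 [5, 5, 4, 3, 5, -3, -6, 0, -1, -4, -4, -3, -6]
180 [5, 5, 4, 1, 0, -4, -16, -10, -1, -4, -3, -5, -5]
181 [7, 5, 3, -1, 34, 95, 81, 18, -8, -3, -2, -1, 1]
182 [4, 3, 1, 0, 27, 128, 116, 51, -3, -4, -1, 1, 3]
183 [8, 7, 4, 1, 26, 104, 108, 55, -4, -7, -2, 2, 5]
184 [3, 0, -1, -10, 30, 112, 125, 81, 11, -15, -5, 3, 6]
185 [-7, -5, -7, -10, 4, 71, 128, 126, 85, 11, -7, 2, 1]
186 [-2, -5, -3, -5, -9, 20, 101, 142, 128, 41, -6, -1, 1]
187 [-6, -2, -4, -4, -7, -10, -2, 4, 7, -2, -9, -2, 2]
188 [-5, -4, -6, -5, -2, -8, -9, -9, -10, -5, -4, -3, -3]
189 [-6, -7, -10, -10, -7, -9, -6, -5, -4, -6, -2, -6, -5]
```

Both middle catches have dropped: their pixels match the rest pattern. I ease the push and check that the tray holds.

>>> {"name": "servo_tool", "arguments": {"series": [0,-0.0007,0,0,0,-0.0006,0,0,0,0,0,0]}}

```text
clock: 22.47
eef_pos: [518.8, 138.5, 158.6]
tcp_rot: [3.141, -0.001, -1.561]
contact_force: [-0.9, -7.7, 0.8]
opening: 0.029
```

```bash
python3 st.py
```

```text
{'clock': 22.47, 'eef_pos': [518.83, 138.45, 158.56], 'tcp_rot': [3.14, -0.0, -1.56], 'contact_force': [-0.92, -7.74, 0.84], 'wrist_torque': [-1.07, -0.08, -0.05]}
```

>>> {"name": "servo_tool", "arguments": {"series": [0,-0.0008,0,0,0,0,0,0]}}

```text
clock: 22.63
eef_pos: [518.9, 138.3, 158.6]
tcp_rot: [3.141, 0.0, -1.561]
contact_force: [-0.6, -3.2, -0.0]
opening: 0.029
```

>>> {"name": "servo_tool", "arguments": {"series": [0,-0.0008,0,0,0,0,0,0]}}

```text
clock: 22.8
eef_pos: [518.9, 138.1, 158.6]
tcp_rot: [3.142, 0.001, -1.561]
contact_force: [-0.9, 2.4, -2.0]
opening: 0.031
```

```bash
python3 st.py
```

```text
{'clock': 22.8, 'eef_pos': [518.86, 138.14, 158.57], 'tcp_rot': [3.14, 0.0, -1.56], 'contact_force': [-0.87, 2.35, -1.95], 'wrist_torque': [0.25, 0.05, -0.03]}
```

>>> {"name": "servo_tool", "arguments": {"series": [0,0.0003,0,0,0,0,0,0]}}

```text
clock: 22.97
eef_pos: [518.9, 138.1, 158.6]
tcp_rot: [3.142, 0.0, -1.561]
contact_force: [-0.9, -0.0, -0.8]
opening: 0.029
```

>>> {"name": "servo_tool", "arguments": {"series": [0,0,0,0,0,0,0,0,0,0,0,0,0,0,0,0,0,0,0,0,0,0,0,0], "gripper": 0.035}}

```text
clock: 23.47
eef_pos: [519.0, 137.9, 158.6]
tcp_rot: [-3.141, 0.0, -1.561]
contact_force: [-0.2, -0.3, 0.5]
opening: 0.408
```

>>> {"name": "servo_tool", "arguments": {"series": [0,0,0.003,0,0,0,0.006,0,0,0,0.012,0,0,0,0.02,0,0,0,0.03,0,0,0,0.03,0,0,0,0.03,0,0,0,0.03,0]}}

```text
clock: 24.13
eef_pos: [518.7, 137.8, 321.8]
tcp_rot: [-3.141, 0.0, -1.561]
contact_force: [1.0, 0.3, -0.2]
opening: 0.407
```

>>> {"name": "servo_tool", "arguments": {"series": [0,-0.02,0.02,0,0,-0.04,0,0,0,-0.04,0,0,0,-0.04,0,0,0,-0.04,0,0,0,-0.04,0,0,0,-0.02,0,0,0,0,0,0]}}

```text
clock: 24.8
eef_pos: [518.7, -105.9, 340.2]
tcp_rot: [-3.141, -0.002, -1.565]
contact_force: [0.4, -0.4, -0.1]
opening: 0.408
```

```bash
python3 st.py;python3 - <<'E'
from h import *
s=grab_frame('side');t=grab_frame('top');cv2.imwrite('pics/s8.png',s);cv2.imwrite('pics/t8.png',t)
cv2.imwrite('pics/c8.png',np.hstack([cv2.resize(t[155:275,150:270],(400,400),interpolation=cv2.INTER_CUBIC),cv2.resize(s[125:225,185:285],(400,400),interpolation=cv2.INTER_CUBIC)]))
E
python3 cc.py 0 6 8
```

```text
{'clock': 24.8, 'eef_pos': [518.68, -105.91, 340.19], 'tcp_rot': [-3.14, -0.0, -1.56], 'contact_force': [0.35, -0.44, -0.14], 'wrist_torque': [-0.05, 0.03, 0.01]}
0 R high,mid,low; L high,mid [(np.float64(263.09), np.float64(167.1), 1300), (np.float64(262.28), np.float64(184.34), 1160), (np.float64(260.26), np.float64(193.49), 1073), (np.float64(208.23), np.float64(175.29), 1203), (np.float64(209.95), np.float64(193.36), 336)]
6 R high,mid,low; L high,mid [(np.float64(263.09), np.float64(167.09), 1304), (np.float64(262.16), np.float64(183.6), 987), (np.float64(255.0), np.float64(190.0), 1), (np.float64(208.23), np.float64(175.28), 1165), (np.float64(209.66), np.float64(192.51), 410)]
8 R high,mid,low; L high,mid [(np.float64(263.49), np.float64(167.83), 1018), (np.float64(262.9), np.float64(185.36), 684), (np.float64(260.44), np.float64(193.47), 698), (np.float64(210.32), np.float64(173.5), 1600), (np.float64(209.93), np.float64(193.35), 327)]
```

>>> {"name": "servo_tool", "arguments": {"series": [-0.01,-0.03,0,0,-0.02,-0.03,0,0,-0.02,-0.03,0,0,-0.02,-0.03,0,0,-0.02,-0.03,0,0,-0.02,-0.02,0,0,-0.01,-0.01,0,0,0,0,0,0]}}

```text
clock: 25.57
eef_pos: [397.7, -282.6, 339.9]
tcp_rot: [3.141, -0.0, -1.562]
contact_force: [-0.1, 0.0, -0.1]
opening: 0.41
```

```bash
python3 - <<'E'
from h import *
s=grab_frame('side');t=grab_frame('top');cv2.imwrite('pics/s9.png',s);cv2.imwrite('pics/t9.png',t)
g=s[178:190,256:269].astype(int);print((g[...,2]-g[...,0])[2:10].tolist())
for n,im,(x,y,w,h) in(('top',t,(180,188,55,55)),('side',s,(213,150,42,45))):
    v=cv2.cvtColor(im[y:y+h,x:x+w],cv2.COLOR_BGR2HSV); m=((v[...,1]>70)&(v[...,0]<20)&(v[...,2]>60)).astype(np.uint8)
    for q in cv2.findContours(m,0,2)[0]:
        if cv2.contourArea(q)>20: r=cv2.minAreaRect(q+np.array([x,y])); print(n,'coupon',onz(n,[r[0]],152).round(0)[0][:2],np.round(r[1]))
b=cv2.imread('pics/top0.png')
for n,(x,y,w,h) in dict(dish=(336,126,36,36),jug=(86,178,54,46)).items(): print(n,np.abs(t[y:y+h,x:x+w].astype(int)-b[y:y+h,x:x+w]).mean().round(2))
E
python3 cc.py 0 9
```

```text
[[4, 5, 2, 1, 0, -8, -15, -9, -1, -3, -6, -7, -5], [7, 6, 2, -2, 35, 100, 78, 21, -9, -3, -4, -2, -3], [3, 3, 2, 0, 37, 145, 119, 53, -2, -4, 0, 2, 4], [4, 7, 7, 0, 34, 111, 103, 50, -4, -9, -3, 3, 3], [1, 2, 1, -11, 43, 119, 113, 74, 4, -15, -4, 1, 4], [-4, -1, -8, -12, 0, 108, 194, 189, 141, 9, -8, 3, 7], [-3, -4, -4, -5, -13, 16, 140, 181, 145, 36, -8, 0, 0], [-4, -7, -4, -2, -10, -15, -5, 8, 8, 1, -8, -2, 6]]
top coupon [482. 244.] [17. 11.]
top coupon [559. 255.] [11. 19.]
side coupon [567. 245.] [10.  7.]
dish 0.73
jug 0.76
0 R high,mid,low; L high,mid [(np.float64(263.09), np.float64(167.1), 1300), (np.float64(262.28), np.float64(184.34), 1160), (np.float64(260.26), np.float64(193.49), 1073), (np.float64(208.23), np.float64(175.29), 1203), (np.float64(209.95), np.float64(193.36), 336)]
9 R high,mid,low; L high,mid [(np.float64(263.09), np.float64(167.09), 1275), (np.float64(262.28), np.float64(184.37), 1100), (np.float64(260.35), np.float64(193.37), 710), (np.float64(nan), np.float64(nan), 0), (np.float64(nan), np.float64(nan), 0)]cc.py:7: RuntimeWarning: invalid value encountered in scalar divide
  o.append((round((X*wt).sum()/wt.sum(),2),round((Y*wt).sum()/wt.sum(),2),int(wt.sum())))
```

```bash
python3 -c "
from rig import *
print(sign_off())"
```

```text
the job is handed in; nothing more can be done
None
```

The tray is home on the middle runners with both catches dropped behind it, and I handed the job in at about 25.7 s of the 66 s. I chose the middle pair because the beaker (110 mm) stands in the rack, so the low runners would not clear it.

- **Set-down and slide:** I felt the ledges at about 143 mm. Readings on the way in peaked at about 6 N.
- **Pressing home:** the push against the buffers peaked at 12 N.
- **Catches:** after release, both middle catches match their rest positions in the side picture to within 0.03 px. A light pull of about 2.4 N before release also showed the tray was held.
- **Coupons:** both were found on the tray after release in the top view. The side view showed only one of them.
- **Vessels:** dish and jug match the first picture (mean difference under 0.8 grey levels). I did not re-measure the beaker at the end. Mid-slide it still stood upright under the rack, and the tray rode about 33 mm above it.
- **Not viewed:** my last picture was refused because I had reached the 12-picture limit, so the final checks are numeric. In the very last frame the arm hid the left catch. Its reading comes from the frame before, also taken after release.

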